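# Unlock the transport rack and take out the broad-capped tube

## Task

Lift the retaining bar out of its two open brackets on the blue transport rack and lay it flat, handle up, in the narrow compartment of the steel tray. Then take the tube with the broad cap out of the rack and stand it upright in the tray's wide compartment; leave the slim-stoppered tube in the rack.

Things in the scene. Friction and masses are not known exactly. Their poses are not given: they have to be found in the camera images.
- bar_grip (a point): Retaining bar, about 0.2 kg: aluminium strip 226 (y) x 24 (x) x 10 mm, upright black handle plate in its middle 44 (y) x 12 (x) mm, 42 mm tall. Point: plate centre, 31 mm above strip underside, 21 mm below plate top; z up. Lies loose, underside 120 mm up, 2 mm over the tubes, in two slots 32 mm wide, 18 mm deep, open upward, 101 mm either side of the middle. Fingers fit closing along its x.
- broad_cap (a point): Tube to take: white, 28 mm wide, 110 mm tall, flat base, about 60 g, grey cap 34 mm wide, 30 mm tall. Point: cap centre, 15 mm below top, 95 mm above underside; z up. Stands loose in one of three wells (33 mm square, 56 mm deep, floor 8 mm up, 55 mm apart in a row under the bar) of a fixed blue block 216 x 70 x 64 mm high; steel brackets at its ends, 138 mm high. Fingers fit best across the row.
- slim_mid (a point): Tube to leave: same white body, 28 mm wide, also 110 mm tall, but with a slim grey stopper only 16 mm wide and 28 mm tall. Point: half-way up, 55 mm above its underside; z up. Stands in another of the three wells; which tube is in which well varies. The remaining well holds a low grey blank plug, 8 mm proud of the block.
- tray: Fixed steel tray, 164 (x) x 270 (y) mm, floor 4 mm thick, walls 4 mm thick, 14 mm high. Divider along y: the narrow compartment for the bar spans x = -78 to -28 mm (middle -53), the wide one for the tube x = -24 to +78 mm (middle +27); both y = -131 to +131 mm. Origin: centre of the underside, on the bench; z up.
Not all that is in view belongs to the job. Of the things that look like the part that bears bar_grip, the smallest one is meant.

How it is judged:
By the outcome, as a careful person would: the job done as asked, in the order asked, and still so for the second after the job is handed in, with the robot touching nothing.
It also fails if it takes over 64 s, if anything falls off the work surface, if the arm or the gripper's body presses on something with over 40 N, if the wrist force passes 120 N, or if a joint passes its speed limit or range.

## Robot

A 6-joint arm with a two-finger parallel gripper is mounted at the origin on the work surface. World frame = base frame: x ahead of the robot, y to its left, z up, the work surface at z = 0. Lengths are in m, angles in rad, forces in N, time in s.
With the tool pointing down it reaches from about 0.25 to 0.725 m from the base axis. Payload 9.7 kg.
Tool frame: the origin (TCP) lies midway between the tips of the shut fingers; the grasp point (between the pads) lies 19 mm behind it; z points along the fingers, y is the direction in which the jaws open and shut (so a half turn about z gives the same grasp; the last joint's range is limited). The gripper opens to 85 mm and grips with 20 to 120 N. Pads are 22 mm wide; open, the fingers measure 114 mm over their backs; the gripper's body (76 mm by 85 mm) begins 54 mm behind the grasp point. The pads swing forward as they close: fully open they stand 13 mm farther back than shut.
Start: joints at [-1.101, 0.087, 0.176, 1.66, 0, 1.571], TCP at [0.249, -0.49, 0.231] pointing down, gripper open.
Joint ranges: [-3.13, 3.13], [-0.85, 1.81], [-1.15, 1.24], [-2.2, 2.28], [-1.44, 1.52], [-3.14, 3.14]. Speed limits (rad/s): [2.22, 2.22, 2.57, 3.14, 3.14, 3.14].

## Interface

Orientations are given as a rotation vector (axis times angle).
In Python, from station import ctrl gives the robot as it stands.
- The arm moves only by the tool step_arm, never from a script. Its argument "steps" is a list of rows, each a list of 5 numbers: the shift along the tool's x, y, z in cm, then the turn about the tool's z in rad, then the opening, from -1 (shut) to 1 (fully open), so that 0 is half open. In form: [[dx, dy, dz, yaw, jaw], ...]. A call has 1 to 20 rows; each row is the pose to reach, as a shift and turn from the pose measured when the call began, along the tool's axes at that moment; what a row does not reach only later rows make up. A row lasts 1/8 s, in which the tool goes at most 62.5 mm and 10.7 degrees, less where a joint would pass 70% of its speed; a pose out of reach is approached as far as the arm can. A call with a gripper value outside its range is refused whole. The fingers move at their own pace and stop on an object; "force" is the grip in N (left out, the last holds). Time passes only in rows, so rows that repeat a pose let the fingers close. It gives the time, the measured TCP pose, the force and the opening at its end, in the units of the state.
- ctrl.read_state(): the state, without advancing time (a new reading comes with each control period).
- ctrl.camera(name): name is "side" or "top"; returns a dict with "frame" (480x640x3 uint8, red, green, blue), "fx", "fy", "cx", "cy" (pixels), "position" and "rotation" of the camera in the world. Camera axes: x right, y up, looking along -z (the intrinsics and any distortion apply to the point x, -y, -z); pixel columns grow to the right and rows downward; lengths in m; the calibration is good to about 2 mm. A picture is of the moment at which its call begins. There is no depth.
- ctrl.finish_job(): hands the job in, once; it reports no verdict.
The state is a dict: "t": time; "joint_positions": joint angles; "qd": joint speeds; "effort": joint torques, N m; "position": TCP position; "tool_rot": TCP orientation; "contact_force": force on the tool from outside, world axes, zero at the start; "moment": the same for the moment, N m; "grip_width": opening from 0.0 (shut) to 1.0 (fully open).
Only numpy, scipy, OpenCV 4.12 (cv2) and the standard library are available. Lean on these libraries where they do the work, as an engineer would, in place of code of your own. Each camera call takes 0.05 s, during which the arm holds its last target.

## Working session

There is one attempt and no reset: what is moved stays moved. The work goes in short steps, Python scripts to look and compute and a tool call to move; the robot and the scene stay as the last step left them, time stands still between calls to the robot, and variables do not carry over. Pictures are saved under pics/ and viewed, and the job is handed in when it is done.

Besides the shell and the picture viewer there is one more tool, called after "Emit:" by a JSON object that holds its "api" and its "payload". step_arm: Moves the arm, as the interface text tells. Its arguments: {"type":"object","properties":{"steps":{"type":"array","items":{"type":"array","items":{"type":"number"}}},"force":{"type":"number"}},"required":["steps"]}

```bash
ls; mkdir -p pics
python3 - <<'E'
from station import ctrl
import cv2,json
s=ctrl.read_state();print(s)
for n in("side","top"):
    c=ctrl.camera(n);cv2.imwrite(f"pics/{n}0.png",c["frame"][:,:,::-1]);print({k:v for k,v in c.items() if k!="frame"})
E
```

```text
pics
{'t': 0.0, 'joint_positions': array([-1.10098653e+00,  8.74707749e-02,  1.75117791e-01,  1.65980654e+00,
       -1.34395456e-08,  1.57082506e+00]), 'qd': array([-0.00084118,  0.00130825,  0.00043084, -0.0003218 , -0.00029538,
        0.00037888]), 'effort': array([ 5.95618585e-04, -5.20380878e+01,  4.64810872e+01,  1.61584339e-02,
        6.03636181e-05, -4.03130073e-06]), 'position': array([ 0.24888687, -0.49019858,  0.23056881]), 'tool_rot': array([-3.05403458e+00, -7.30854796e-01,  4.98230095e-04]), 'contact_force': array([ 0.50291792,  0.49104466, -0.4489683 ]), 'moment': array([ 0.02610026,  0.00311593, -0.0380121 ]), 'grip_width': 0.999771189283854}
{'fx': 459.8382723775753, 'fy': 459.8382723775753, 'cx': 315.1104893515683, 'cy': 241.7550072736926, 'position': array([-0.08673176,  0.73319848,  0.68200567]), 'rotation': array([ 0.39273014, -1.30835053, -2.23775875])}
{'fx': 617.0248333665952, 'fy': 617.0248333665952, 'cx': 312.1361055469141, 'cy': 226.90487680119801, 'position': array([ 0.31565508, -0.10290269,  1.57524218]), 'rotation': array([ 0.08342083, -0.08067691, -1.58927846])}
```

View pics/side0.png

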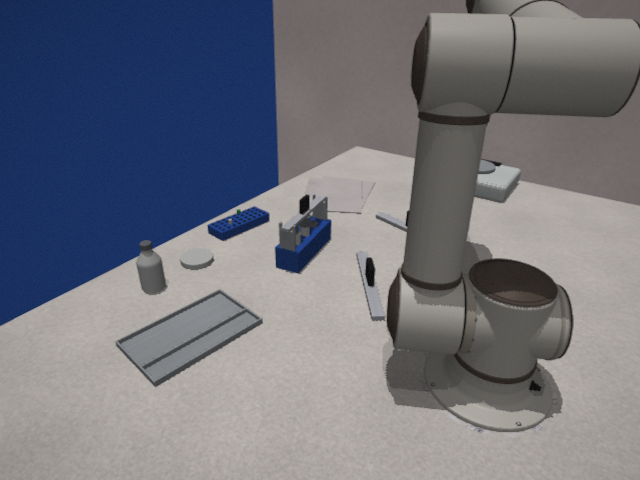

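View pics/top0.png

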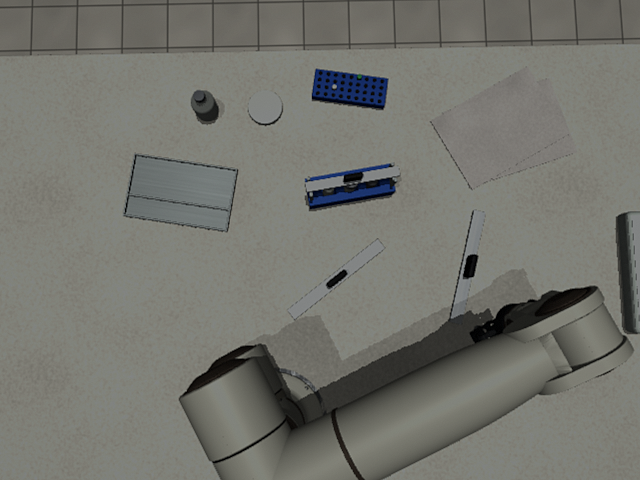

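The side view shows the rack at about (305,243) with the bar on it, the tray at (190,333), and two loose decoy bars at (370,285) and (395,220). In the top view the rack is at (352,186) and the tray at (182,192). I'll zoom in next.

```bash
cat > h.py <<'E'
import numpy as np,cv2
from scipy.spatial.transform import Rotation as R
def ray(c,u,v):
    d=np.array([(u-c["cx"])/c["fx"],-(v-c["cy"])/c["fy"],-1.0])
    return np.array(c["position"]),R.from_rotvec(c["rotation"]).apply(d)
def plane(c,u,v,z):
    p,d=ray(c,u,v);return p+d*(z-p[2])/d[2]
def proj(c,P):
    q=R.from_rotvec(c["rotation"]).inv().apply(np.atleast_2d(P)-c["position"])
    return np.c_[c["cx"]+c["fx"]*q[:,0]/-q[:,2],c["cy"]-c["fy"]*q[:,1]/-q[:,2]]
def tri(c1,a,c2,b):
    p,d=ray(c1,*a);q,e=ray(c2,*b)
    s=np.linalg.lstsq(np.c_[d,-e],q-p,rcond=None)[0]
    A=p+d*s[0];B=q+e*s[1];return (A+B)/2,np.linalg.norm(A-B)
def crop(f,x,y,w,h,k,name):
    cv2.imwrite(name,cv2.resize(f[y:y+h,x:x+w,::-1],None,fx=k,fy=k,interpolation=cv2.INTER_CUBIC))
E
python3 - <<'E'
from station import ctrl
from h import *
t=ctrl.camera("top");s=ctrl.camera("side")
np.savez("cams.npz",t=t["frame"],s=s["frame"])
crop(t["frame"],295,150,115,70,6,"pics/t1.png")
crop(s["frame"],265,180,80,100,6,"pics/s1.png")
crop(t["frame"],115,145,135,95,5,"pics/t2.png")
crop(s["frame"],110,280,160,100,5,"pics/s2.png")
E
```

```text
(no output)
```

View pics/t1.png

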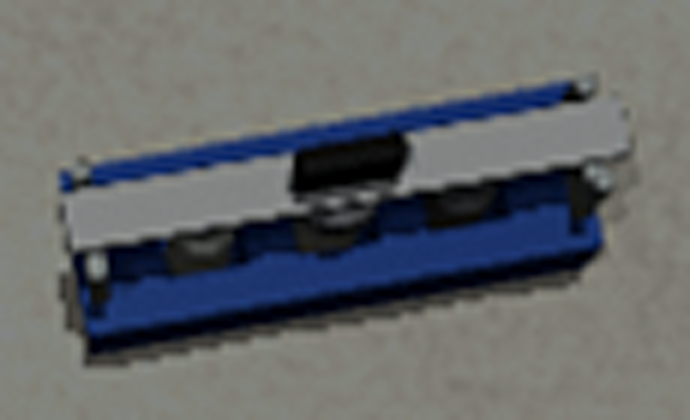

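View pics/s1.png

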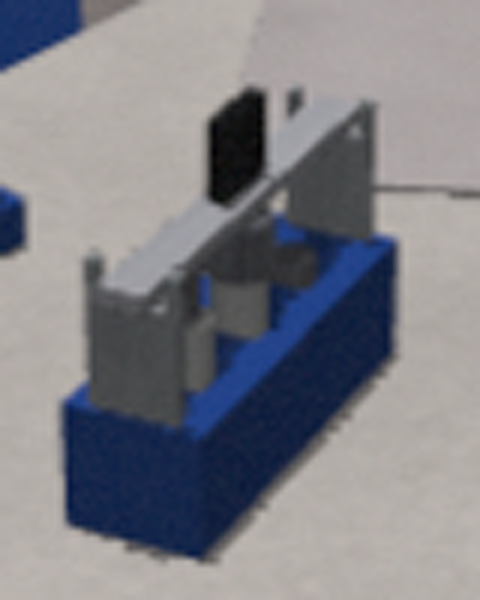

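View pics/t2.png

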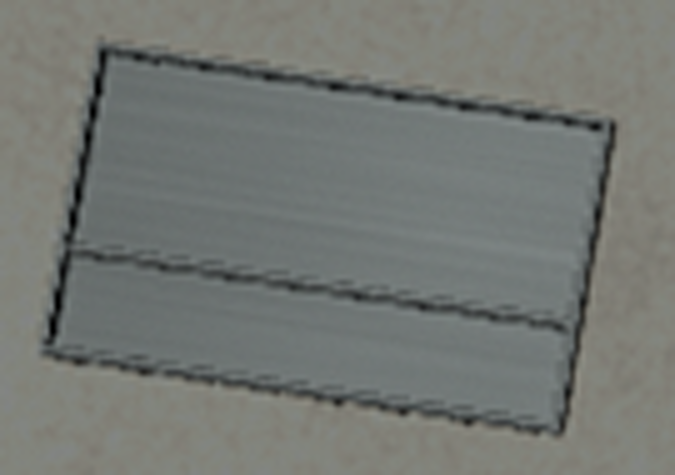

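View pics/s2.png

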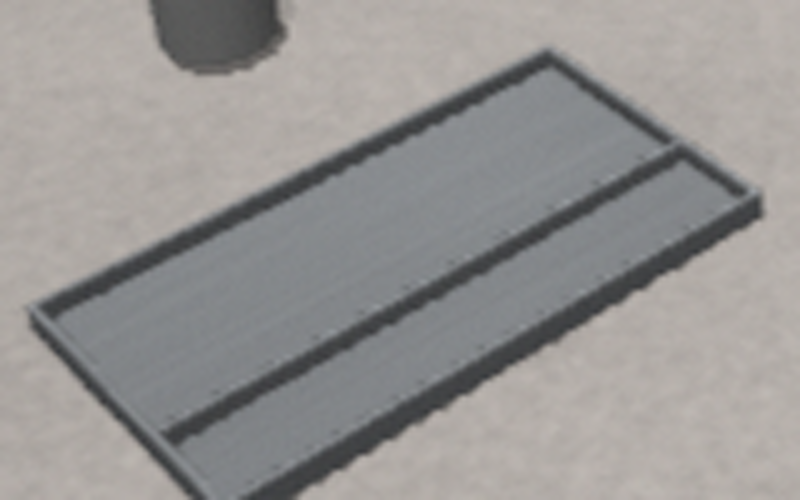

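Run:
```python
from station import ctrl
from h import *
t=ctrl.camera("top");s=ctrl.camera("side")
f=t["frame"].astype(int);mx=f.max(2);mn=f.min(2)
def sub(m,x,y,w,h):
    o=np.zeros(m.shape,np.uint8);o[y:y+h,x:x+w]=m[y:y+h,x:x+w];return o
def big(m):
    cs,_=cv2.findContours(m,cv2.RETR_EXTERNAL,cv2.CHAIN_APPROX_NONE);return max(cs,key=cv2.contourArea)
# light strip in rack
print(f[178,320],f[178,352],f[193,350],f[192,180], f[160,300])
hsv=cv2.cvtColor(t["frame"],cv2.COLOR_RGB2HSV)
m=((hsv[:,:,1]<25)&(mx>110))|(mx<35)
m=sub(m.astype(np.uint8)*255,300,155,105,55)
cv2.imwrite("pics/m1.png",cv2.resize(m[150:220,295:410],None,fx=6,fy=6))
# block lines: bar from hand corners
P=[plane(t,x/6+295,y/6+150,.13) for x,y in((68,195),(78,248),(632,145),(617,95))]
P=np.array(P);print("bar corners",P.round(4).tolist(),P.mean(0),
 np.linalg.norm(P[0]-P[3]),np.linalg.norm(P[0]-P[1]))
d=(P[0]+P[1]-P[2]-P[3])[:2];print("yaw y-axis",np.arctan2(-d[0],d[1]))
# plate top
T=np.array([plane(t,x/6+295,y/6+150,.172) for x,y in((297,150),(411,135))]);print("plate top far edge",T.round(4).tolist(),T.mean(0))
print("tri plate top corners")
# side: plate top corners 
for a,b in(((297,150),(208,118)),((411,135),(265,88))):
    print(tri(t,(a[0]/6+295,a[1]/6+150),s,(b[0]/6+265,b[1]/6+180)))
Q=np.array([plane(t,x/5+115,y/5+145,.014) for x,y in((103,48),(612,123),(562,432),(46,352))])
print("tray",Q.round(4).tolist(),Q.mean(0),[np.linalg.norm(Q[i]-Q[(i+1)%4]).round(4) for i in range(4)])
d=(Q[0]+Q[3]-Q[1]-Q[2])[:2];print("yaw",np.arctan2(-d[0],d[1]))
Q2=np.array([plane(s,x/5+110,y/5+280,.014) for x,y in((548,50),(762,192),(32,310))]);print(Q2.round(4).tolist())
# loose decoy bars length
for a,b in(((290,317),(382,240)),((455,322),(478,210))):
    print("decoy",np.linalg.norm(plane(t,*a,.01)-plane(t,*b,.01)))
```

```text
[ 17  44 108] [1 1 2] [22 43 93] [112 119 117] [127 125 117]
bar corners [[0.573, -0.0902, 0.13], [0.5517, -0.0938, 0.13], [0.5885, -0.3139, 0.13], [0.6087, -0.3086, 0.13]] [ 0.58048327 -0.2016194   0.13      ] 0.22127779035234824 0.02157342532035238
yaw y-axis 0.16384853901692226
plate top far edge [[0.5812, -0.179, 0.172], [0.5862, -0.2229, 0.172]] [ 0.58372491 -0.20093755  0.172     ]
tri plate top corners
(array([ 0.58098756, -0.17921551,  0.17139839]), np.float64(0.0008730513592949549))
(array([ 0.58435498, -0.22457152,  0.16925417]), np.float64(0.005489366029019438))
tray [[0.6755, 0.3494, 0.014], [0.6308, 0.0873, 0.014], [0.4718, 0.1139, 0.014], [0.5181, 0.377, 0.014]] [0.57406064 0.23188448 0.014     ] [np.float64(0.2659), np.float64(0.1613), np.float64(0.2672), np.float64(0.1598)]
yaw -0.17147152334199176
[[0.6296, 0.0928, 0.014], [0.4715, 0.1169, 0.014], [0.6739, 0.3538, 0.014]]
decoy 0.3034892859883328
decoy 0.29076483134483116
```

View pics/m1.png

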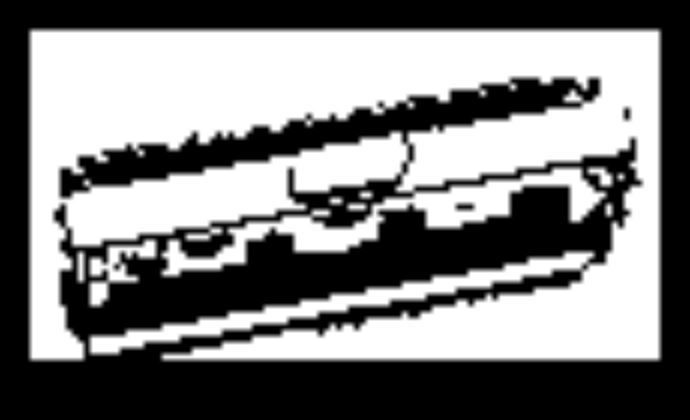

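```bash
cat >> h.py <<'E'
def to(s,xyz,phi):
    M=R.from_rotvec(s["tool_rot"]);d=M.inv().apply(np.array(xyz)-s["position"])*100
    x=M.apply([1,0,0]);a=np.arctan2(x[1],x[0]);w=(phi-a+np.pi)%(2*np.pi)-np.pi
    print("shift cm",d.round(2),"yaw",round(-w,3),"phi now",round(a,3),"tilt",M.apply([0,0,1]).round(4))
E
python3 - <<'E'
from station import ctrl
from h import *
s=ctrl.read_state();to(s,(.579,-.2015,.26),1.735)
E
```

```text
shift cm [ 42.51 -10.82  -2.89] yaw -1.265 phi now 0.47 tilt [-2.e-04  4.e-04 -1.e+00]
```

Emit:
{"api": "step_arm", "payload": {"steps": [[2,-0.5,-2.9,-0.1,1],[6,-1.5,-2.9,-0.23,1],[10.6,-2.7,-2.9,-0.36,1],[15.2,-3.9,-2.9,-0.49,1],[19.8,-5,-2.9,-0.62,1],[24.4,-6.2,-2.9,-0.75,1],[29,-7.4,-2.9,-0.88,1],[33.6,-8.6,-2.9,-1.01,1],[38.2,-9.7,-2.9,-1.14,1],[41,-10.4,-2.9,-1.22,1],[42.5,-10.8,-2.9,-1.265,1],[42.5,-10.8,-2.9,-1.265,1],[42.5,-10.8,-2.9,-1.265,1]], "force": 40}}

```text
t: 1.92
position: [0.5784, -0.2024, 0.2603]
tool_rot: [-2.034, -2.394, 0.0]
contact_force: [0.6, 0.2, 0.5]
grip_width: 1.003
```

Run:
```python
from station import ctrl
from h import *
s=ctrl.read_state();print(s["t"],s["position"],s["contact_force"]);to(s,(.579,-.2015,.138),1.735)
c=ctrl.camera("side");crop(c["frame"],220,120,150,160,5,"pics/s3.png");crop(ctrl.camera("top")["frame"],260,120,190,140,4,"pics/t3.png")
```

```text
1.925 [ 0.57837059 -0.20241647  0.26025511] [0.60330829 0.24124825 0.54159514]
shift cm [ 0.08  0.08 12.23] yaw -0.002 phi now 1.733 tilt [-3.e-04  2.e-04 -1.e+00]
```

View pics/s3.png

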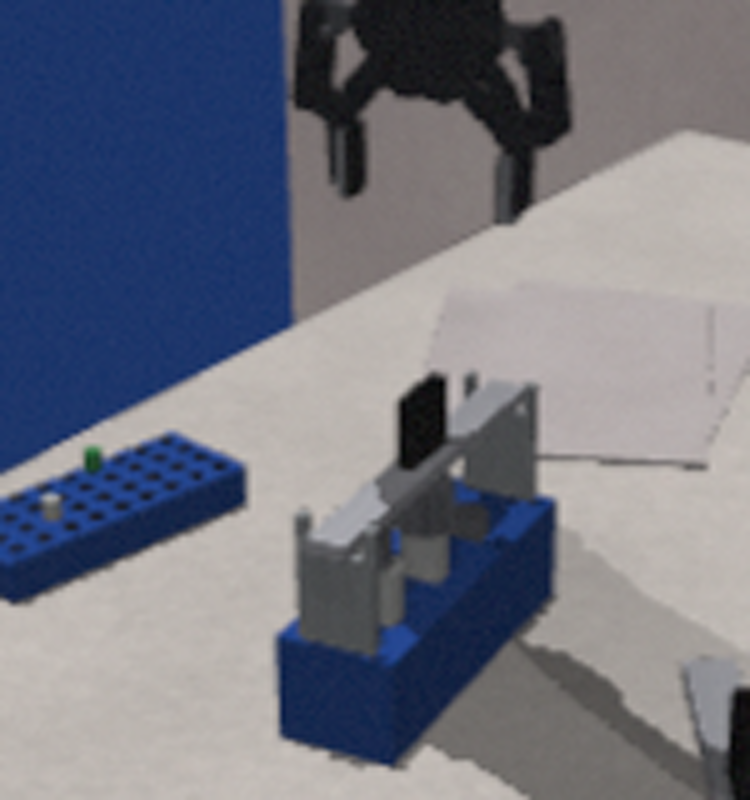

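View pics/t3.png

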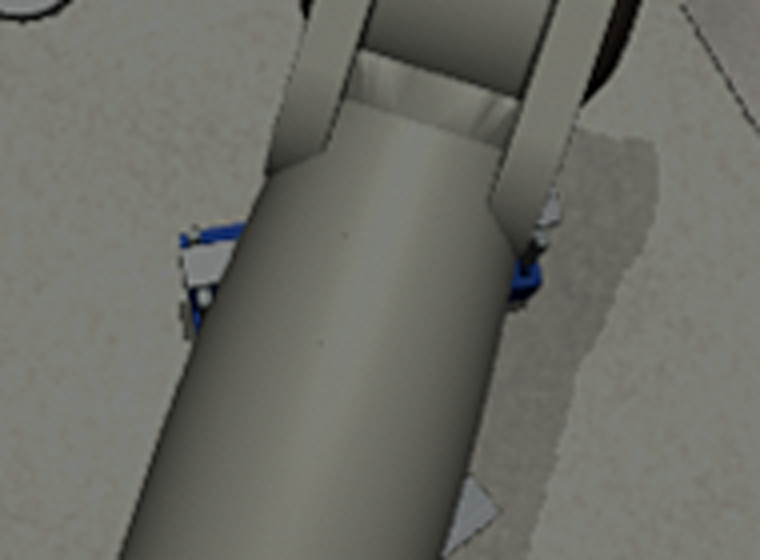

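The side view shows the jaws open above the plate (420,420), lined up across it. In the top view the arm hides the rack. I'm descending now.

Emit:
{"api": "step_arm", "payload": {"steps": [[0.1,0.1,4,0,1],[0.1,0.1,8,0,1],[0.1,0.1,10.5,0,1],[0.1,0.1,11.8,0,1],[0.1,0.1,12.2,0,1],[0.1,0.1,12.2,0,1],[0.1,0.1,12.2,0,0],[0.1,0.1,12.2,0,-0.5],[0.1,0.1,12.2,0,-1],[0.1,0.1,12.2,0,-1],[0.1,0.1,12.2,0,-1],[0.1,0.1,12.2,0,-1],[0.1,0.1,12.2,0,-1]], "force": 40}}

```text
t: 3.65
position: [0.5792, -0.2013, 0.1384]
tool_rot: [-2.034, -2.394, -0.001]
contact_force: [1.3, 0.0, -0.5]
grip_width: 0.133
```

Run:
```python
from station import ctrl
from h import *
s=ctrl.read_state();print(s)
c=ctrl.camera("side");crop(c["frame"],220,120,150,160,5,"pics/s4.png")
```

```text
{'t': 3.65, 'joint_positions': array([-3.34670932e-01,  2.23576758e-01,  1.50429690e-01,  1.49753738e+00,
        3.02784129e-04,  1.07407962e+00]), 'qd': array([-7.52363341e-05, -2.00857728e-03,  7.21194650e-04, -2.26897374e-04,
       -1.36396832e-06,  1.64682703e-03]), 'effort': array([-2.88834153e-01, -6.12681842e+01,  4.68578875e+01,  3.38785099e-01,
       -1.31290094e-01,  6.84549683e-03]), 'position': array([ 0.57924771, -0.20134331,  0.1384326 ]), 'tool_rot': array([-2.03435982e+00, -2.39394075e+00, -5.06978935e-04]), 'contact_force': array([ 1.27370689,  0.04792643, -0.48011861]), 'moment': array([ 0.02645889, -0.22663583,  0.02205588]), 'grip_width': 0.13264108163907082}
```

View pics/s4.png

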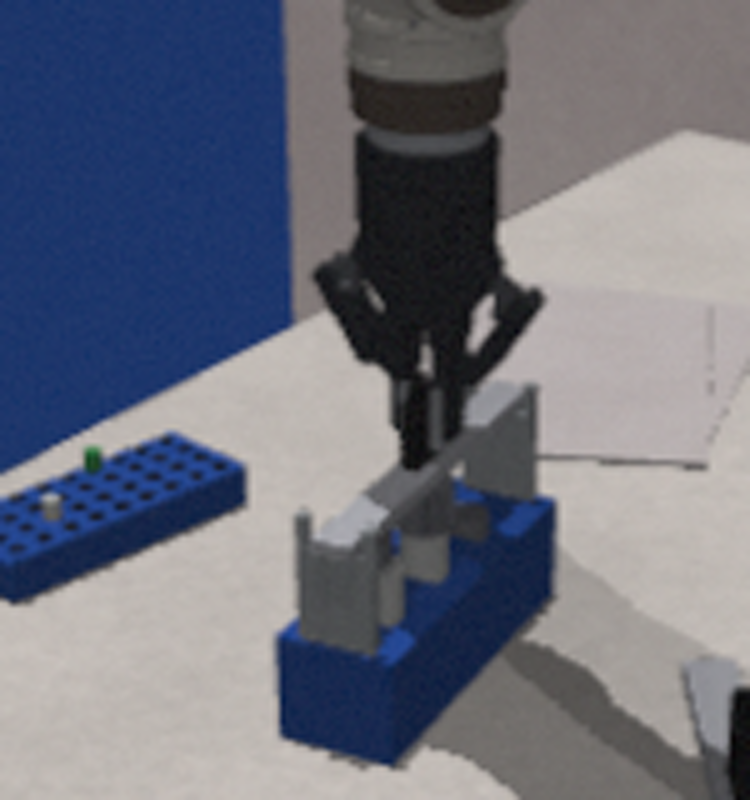

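The gripper reads about 11 mm, so it's holding the plate. I'll lift straight up.

Emit:
{"api": "step_arm", "payload": {"steps": [[0,0,-1,0,-1],[0,0,-2,0,-1],[0,0,-3.5,0,-1],[0,0,-5.5,0,-1],[0,0,-8,0,-1],[0,0,-10.5,0,-1],[0,0,-12.5,0,-1],[0,0,-12.5,0,-1],[0,0,-12.5,0,-1]], "force": 60}}

```text
t: 4.82
position: [0.5792, -0.2014, 0.2629]
tool_rot: [-2.034, -2.393, -0.0]
contact_force: [1.1, 0.2, -3.0]
grip_width: 0.133
```

Run:
```python
from station import ctrl
from h import *
s=ctrl.read_state();print(s["t"],s["position"],s["contact_force"],s["grip_width"]);to(s,(.521,.2425,.22),1.399)
c=ctrl.camera("side");crop(c["frame"],220,120,150,160,5,"pics/s5.png")
```

```text
4.825 [ 0.57915523 -0.20137708  0.26286856] [ 1.05063558  0.19296292 -2.98972451] 0.13346582544413546
shift cm [44.74  1.42  4.3 ] yaw 0.334 phi now 1.733 tilt [-4.e-04  3.e-04 -1.e+00]
```

View pics/s5.png

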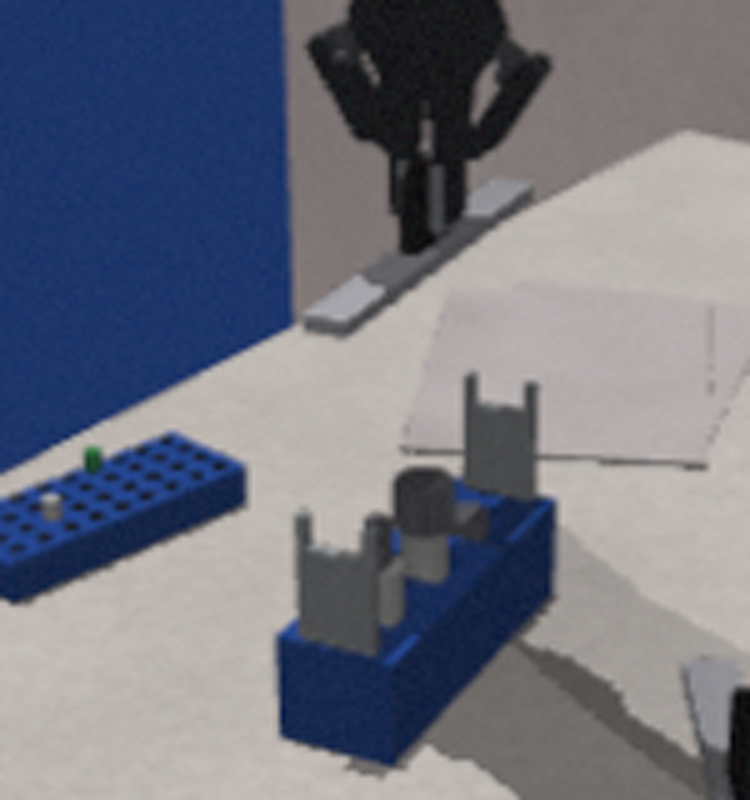

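The bar is lifted clear at (420,260). The broad cap is in the middle well at (425,500) and the slim tube in the nearer (+y) well at (378,540). Next I'll carry the bar to the tray.

Emit:
{"api": "step_arm", "payload": {"steps": [[1.5,0,0,0.01,-1],[4.5,0.1,0,0.03,-1],[8.5,0.2,0,0.06,-1],[12.5,0.3,0,0.09,-1],[16.5,0.5,0,0.12,-1],[20.5,0.6,0,0.15,-1],[24.5,0.7,0.5,0.18,-1],[28.5,0.9,1,0.21,-1],[32.5,1,2,0.24,-1],[36.5,1.1,3,0.27,-1],[40,1.3,4,0.3,-1],[43,1.4,4.3,0.32,-1],[44.3,1.4,4.3,0.334,-1],[44.7,1.4,4.3,0.334,-1],[44.7,1.4,4.3,0.334,-1],[44.7,1.4,4.3,0.334,-1]]}}

```text
t: 6.88
position: [0.5209, 0.2414, 0.22]
tool_rot: [-2.404, -2.021, 0.0]
contact_force: [0.2, -0.2, -2.6]
grip_width: 0.132
```

Run:
```python
from station import ctrl
from h import *
s=ctrl.read_state();print(s["t"],s["position"],s["contact_force"],s["grip_width"]);to(s,(.521,.2425,.06),1.399)
c=ctrl.camera("side");cv2.imwrite("pics/s6.png",c["frame"][:,:,::-1])
c=ctrl.camera("top");cv2.imwrite("pics/t6.png",c["frame"][:,:,::-1])
```

```text
6.875 [0.52090075 0.24135584 0.22003187] [ 0.16788252 -0.17418712 -2.64791154] 0.13163814211483849
shift cm [ 0.11  0.   16.  ] yaw -0.001 phi now 1.398 tilt [-7.e-04  6.e-04 -1.e+00]
```

View pics/s6.png

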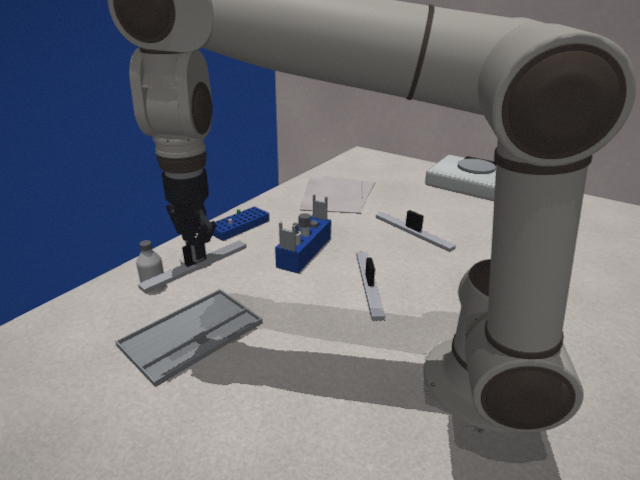

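View pics/t6.png

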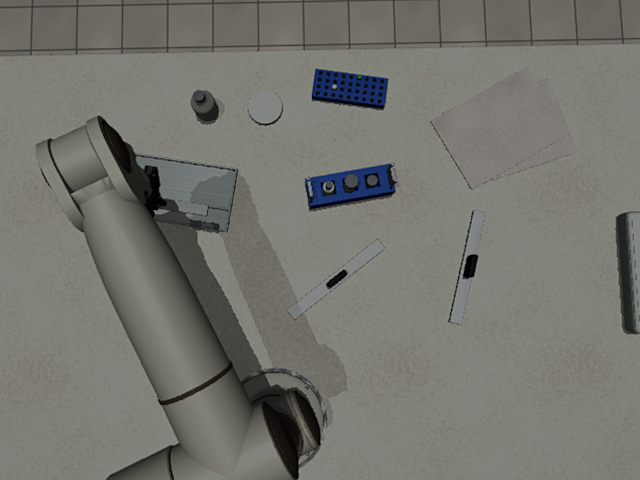

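The bar is above the tray, parallel to it. In the top view the rack is clear and the cap is at about (351,182). I'll lower to just above the walls and look again.

Emit:
{"api": "step_arm", "payload": {"steps": [[0.1,0,3,0,-1],[0.1,0,7,0,-1],[0.1,0,11,0,-1],[0.1,0,14.5,0,-1],[0.1,0,16.5,0,-1],[0.1,0,17,0,-1],[0.1,0,17,0,-1]]}}

```text
t: 7.85
position: [0.5212, 0.2424, 0.0505]
tool_rot: [-2.405, -2.02, -0.0]
contact_force: [0.2, -0.1, -1.7]
grip_width: 0.13
```

Run:
```python
from station import ctrl
from h import *
s=ctrl.read_state();print(s["t"],s["position"],s["contact_force"],s["grip_width"]);to(s,(.521,.2425,.023),1.399)
c=ctrl.camera("side");crop(c["frame"],110,230,160,150,5,"pics/s7.png")
c=ctrl.camera("top");crop(c["frame"],295,150,115,70,6,"pics/t7.png")
crop(c["frame"],110,140,140,100,5,"pics/t7b.png")
```

```text
7.85 [0.52119056 0.24239237 0.05053725] [ 0.20331848 -0.08773172 -1.68559836] 0.13033510897862055
shift cm [ 0.01 -0.02  2.75] yaw -0.001 phi now 1.398 tilt [-4.e-04  8.e-04 -1.e+00]
```

View pics/s7.png

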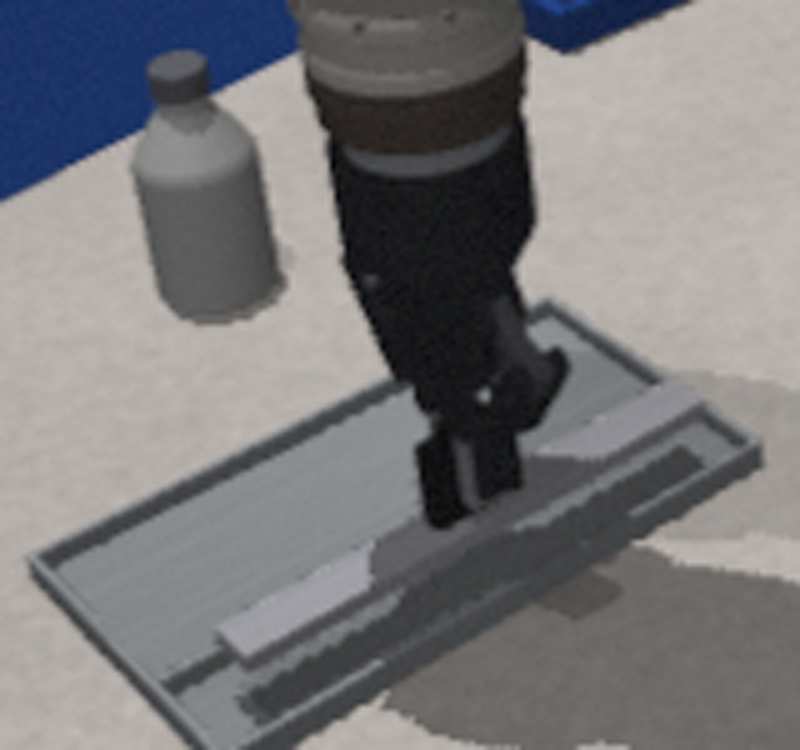

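View pics/t7.png

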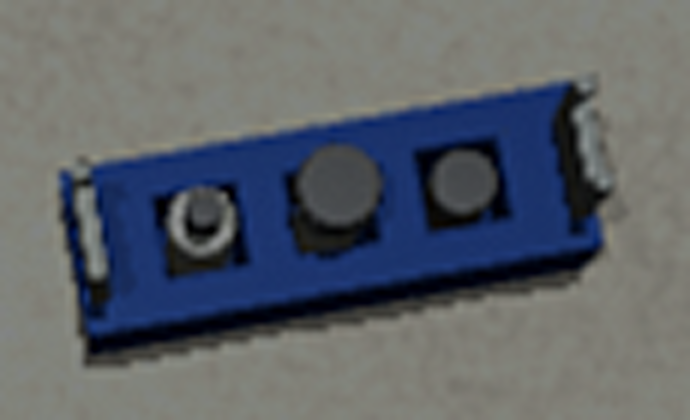

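View pics/t7b.png

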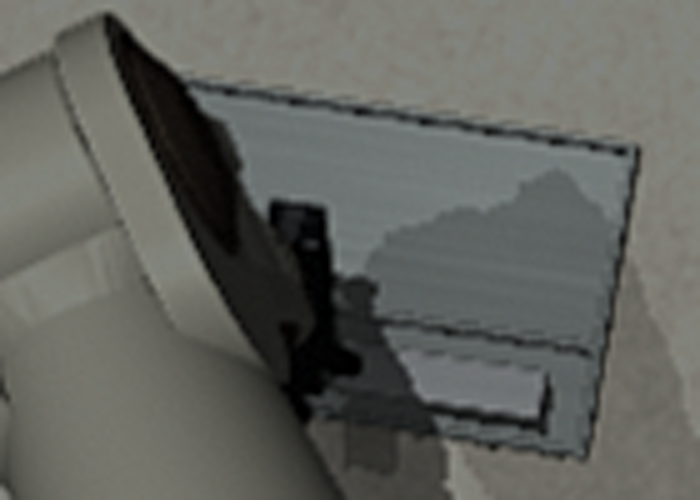

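The bar is over the narrow compartment and parallel to it. In t7b its end at (546,395) sits between the divider and the outer wall. I'll lower it.

Emit:
{"api": "step_arm", "payload": {"steps": [[0,0,0.8,0,-1],[0,0,1.6,0,-1],[0,0,2.2,0,-1],[0,0,2.5,0,-1],[0,0,2.7,0,-1],[0,0,2.8,0,-1],[0,0,2.8,0,-1]]}}

```text
t: 8.82
position: [0.5217, 0.2428, 0.0234]
tool_rot: [-2.405, -2.021, -0.003]
contact_force: [0.2, -0.1, -2.4]
grip_width: 0.13
```

Emit:
{"api": "step_arm", "payload": {"steps": [[0,0,0.05,0,-1],[0,0,0.1,0,-1],[0,0,0.1,0,-1]]}}

```text
t: 9.2
position: [0.5217, 0.2428, 0.0225]
tool_rot: [-2.405, -2.021, -0.003]
contact_force: [-0.4, 0.9, -1.6]
grip_width: 0.13
```

Contact is just starting. I'll release and rise.

Emit:
{"api": "step_arm", "payload": {"steps": [[0,0,0.05,0,-1],[0,0,0.05,0,-0.7],[0,0,0.05,0,-0.4],[0,0,0.05,0,-0.1],[0,0,0.05,0,-0.1],[0,0,0.05,0,-0.1],[0,0,-1,0,-0.1],[0,0,-3,0,-0.1],[0,0,-6,0,-0.1],[0,0,-10,0,0],[0,0,-14,0,0.3],[0,0,-18,0,1],[0,0,-20,0,1],[0,0,-20,0,1]]}}

```text
t: 10.95
position: [0.5221, 0.2428, 0.2248]
tool_rot: [2.405, 2.021, 0.009]
contact_force: [1.4, 0.1, 0.4]
grip_width: 1.004
```

Run:
```python
from station import ctrl
from h import *
s=ctrl.read_state();print(s["t"],s["position"],s["contact_force"],s["grip_width"])
c=ctrl.camera("side");crop(c["frame"],110,230,160,150,5,"pics/s8.png")
t=ctrl.camera("top");crop(t["frame"],110,140,140,100,5,"pics/t8.png")
# cap circle, top view, z=.118
g=cv2.cvtColor(t["frame"],cv2.COLOR_RGB2HSV)[150:220,295:410]
m=((g[:,:,1]<60)&(g[:,:,2]>50)).astype(np.uint8)*255
cs,_=cv2.findContours(m,cv2.RETR_EXTERNAL,cv2.CHAIN_APPROX_NONE)
for k in cs:
    (x,y),r=cv2.minEnclosingCircle(k)
    if 3<r<12: print(x+295,y+150,r,cv2.contourArea(k),plane(t,x+295,y+150,.118))
# block axis: blue mask
b=((g[:,:,1]>120)&(g[:,:,2]>70)).astype(np.uint8)*255
k=max(cv2.findContours(b,cv2.RETR_EXTERNAL,cv2.CHAIN_APPROX_NONE)[0],key=cv2.contourArea)
bp=cv2.boxPoints(cv2.minAreaRect(k));print(bp.tolist())
B=np.array([plane(t,x+295,y+150,.064) for x,y in bp]);print(B.round(4).tolist(),B.mean(0))
cp=plane(t,351.1,180.7,.118);print("hand",cp)
print("side cap hand",plane(s:=ctrl.camera("side"),220+424/5,120+482/5,.118))
```

```text
10.95 [0.52214871 0.24278359 0.22478458] [1.42478166 0.06612114 0.35918398] 1.0040940160287277
[[9.46981430053711, 28.328861236572266], [94.98321533203125, 13.238256454467773], [99.79530334472656, 40.506710052490234], [14.281898498535156, 55.597312927246094]]
[[0.5953, -0.0852, 0.064], [0.6291, -0.2987, 0.064], [0.5602, -0.3084, 0.064], [0.5268, -0.0958, 0.064]] [ 0.57784321 -0.19703241  0.064     ]
hand [ 0.57731468 -0.19731465  0.118     ]
side cap hand [ 0.5732844  -0.19272373  0.118     ]
```

View pics/s8.png

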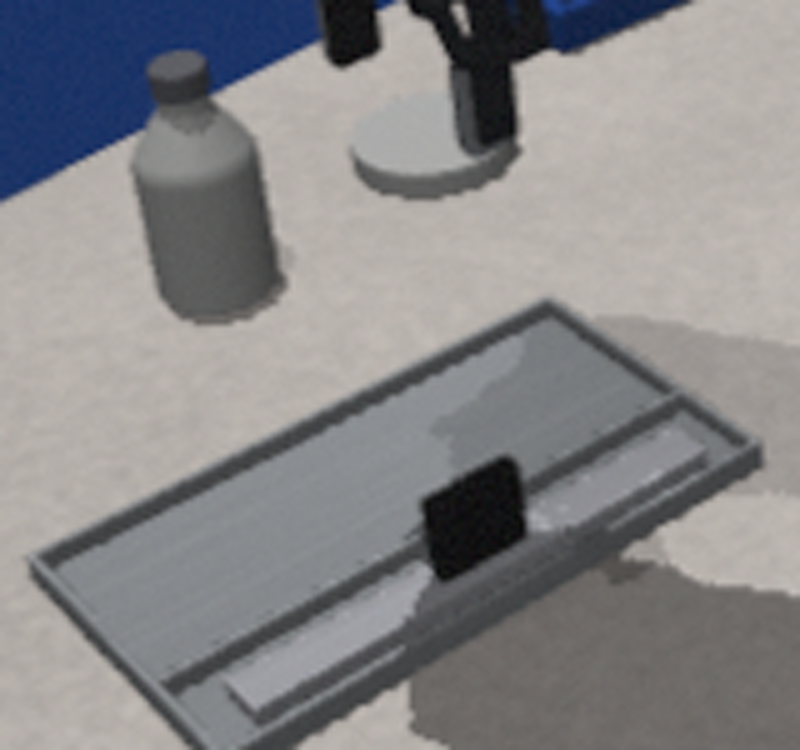

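View pics/t8.png

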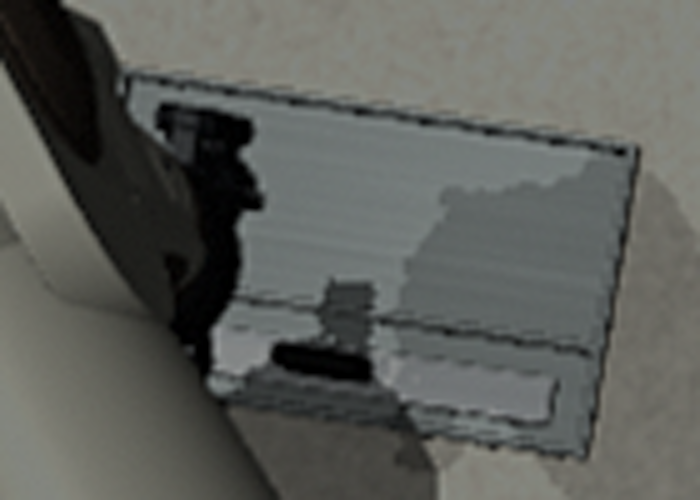

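The bar lies flat in the narrow compartment with its handle up (475,515 in s8). Now for the tube.

Run:
```python
from station import ctrl
from h import *
s=ctrl.read_state();to(s,(.5765,-.197,.225),1.728)
```

```text
shift cm [-42.33  13.01  -0.4 ] yaw -0.33 phi now 1.398 tilt [-1.e-04  9.e-04 -1.e+00]
```

Emit:
{"api": "step_arm", "payload": {"steps": [[-2,0.6,0,-0.02,1],[-6,1.8,0,-0.05,1],[-10.5,3.2,0,-0.08,1],[-15,4.6,0,-0.12,1],[-19.5,6,0,-0.15,1],[-24,7.4,0,-0.19,1],[-28.5,8.8,0,-0.22,1],[-33,10.1,0,-0.26,1],[-37,11.4,0,-0.29,1],[-40.5,12.4,0,-0.32,1],[-42.3,13,0,-0.33,1],[-42.3,13,0,-0.33,1],[-42.3,13,0,-0.33,1]]}}

```text
t: 12.72
position: [0.5761, -0.1961, 0.2203]
tool_rot: [-2.039, -2.387, -0.0]
contact_force: [0.9, 0.8, -0.0]
grip_width: 1.003
```

Run:
```python
from station import ctrl
from h import *
s=ctrl.read_state();print(s["t"],s["position"]);to(s,(.5765,-.197,.083),1.728)
```

```text
12.725 [ 0.57612218 -0.19610435  0.22025111]
shift cm [-0.12  0.04 13.72] yaw -0.0 phi now 1.728 tilt [-0.0013  0.0016 -1.    ]
```

Emit:
{"api": "step_arm", "payload": {"steps": [[-0.1,0,4,0,1],[-0.1,0,8,0,1],[-0.1,0,11.5,0,1],[-0.1,0,13.3,0,1],[-0.1,0,13.7,0,1],[-0.1,0,13.7,0,1]]}}

```text
t: 13.48
position: [0.5766, -0.1968, 0.0844]
tool_rot: [-2.04, -2.388, -0.001]
contact_force: [-0.4, -0.5, -0.1]
grip_width: 0.999
```

Run:
```python
from station import ctrl
from h import *
s=ctrl.read_state();print(s["t"],s["position"],s["contact_force"])
c=ctrl.camera("side");crop(c["frame"],240,150,120,120,6,"pics/s9.png")
```

```text
13.475 [ 0.57661733 -0.19680871  0.08437789] [-0.36228904 -0.46011173 -0.14183334]
```

View pics/s9.png

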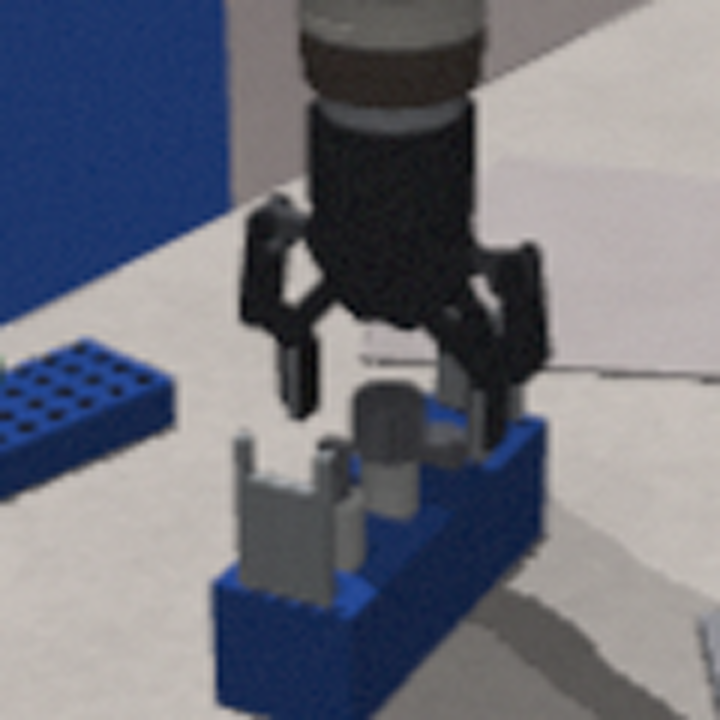

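The open fingers straddle the cap at (388,420) and stand clear of the brackets and the slim tube. Closing.

Emit:
{"api": "step_arm", "payload": {"steps": [[0,0,0.1,0,0.5],[0,0,0.1,0,0.1],[0,0,0.1,0,-0.3],[0,0,0.1,0,-1],[0,0,0.1,0,-1],[0,0,0.1,0,-1],[0,0,0.1,0,-1],[0,0,0.1,0,-1]], "force": 35}}

```text
t: 14.52
position: [0.5771, -0.197, 0.0842]
tool_rot: [2.04, 2.388, 0.002]
contact_force: [1.9, -0.1, 5.1]
grip_width: 0.388
```

Emit:
{"api": "step_arm", "payload": {"steps": [[0,0,-1,0,-1],[0,0,-2.5,0,-1],[0,0,-4.5,0,-1],[0,0,-7,0,-1],[0,0,-9.5,0,-1],[0,0,-12.5,0,-1],[0,0,-15,0,-1],[0,0,-16,0,-1],[0,0,-16,0,-1]]}}

```text
t: 15.65
position: [0.577, -0.1972, 0.2446]
tool_rot: [2.039, 2.388, 0.003]
contact_force: [0.5, 0.1, -0.9]
grip_width: 0.387
```

Run:
```python
from station import ctrl
from h import *
s=ctrl.read_state();print(s["t"],s["position"],s["contact_force"],s["grip_width"]*85)
c=ctrl.camera("side");crop(c["frame"],220,100,150,160,5,"pics/s10.png")
# target: wide compartment middle
th=-.172;T=np.array([.573,.2335])+.032*np.array([np.cos(th),np.sin(th)]);print(T)
to(s,(T[0],T[1],.20),1.399)
```

```text
15.65 [ 0.57702091 -0.19720179  0.2445764 ] [ 0.50080612  0.14989829 -0.86776943] 32.923248773244566
[0.60452782 0.2280231 ]
shift cm [41.57  9.36  4.48] yaw 0.329 phi now 1.728 tilt [ 2.1e-03  5.0e-04 -1.0e+00]
```

View pics/s10.png

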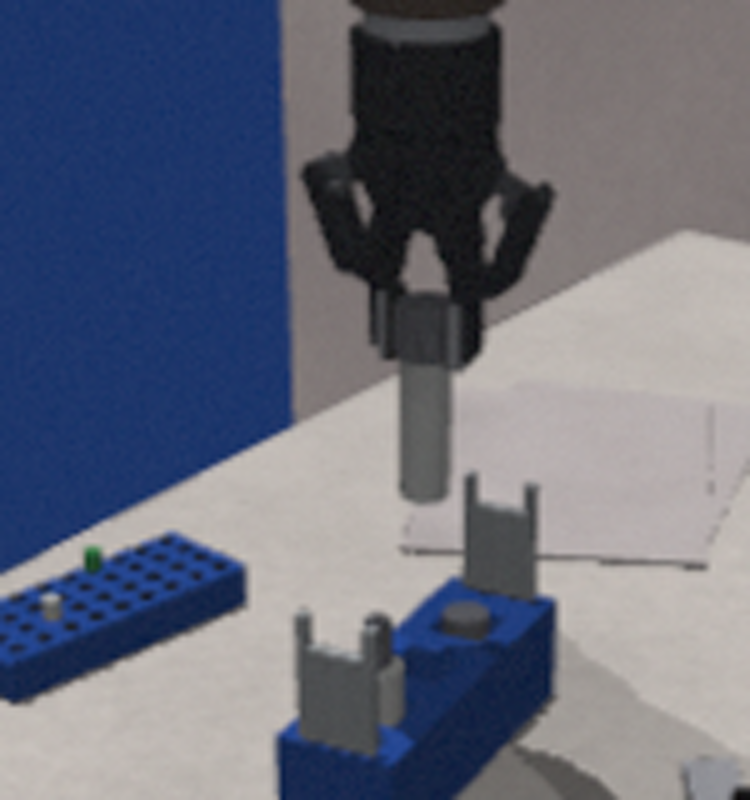

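The tube hangs upright in the jaws at (425,400), and the slim tube is still in its well. Carrying it to the tray.

Emit:
{"api": "step_arm", "payload": {"steps": [[1.5,0.3,0,0.01,-1],[4.5,1,0,0.03,-1],[8.5,1.9,0,0.06,-1],[12.5,2.8,0,0.1,-1],[16.5,3.7,0,0.13,-1],[20.5,4.6,0,0.16,-1],[24.5,5.5,0.5,0.19,-1],[28.5,6.4,1,0.22,-1],[32.5,7.3,2,0.26,-1],[36,8.1,3,0.29,-1],[39,8.8,4,0.31,-1],[41,9.2,4.5,0.33,-1],[41.6,9.4,4.5,0.33,-1],[41.6,9.4,4.5,0.33,-1],[41.6,9.4,4.5,0.33,-1]]}}

```text
t: 17.58
position: [0.6047, 0.2278, 0.1994]
tool_rot: [2.405, 2.021, 0.002]
contact_force: [-0.1, 0.4, -0.3]
grip_width: 0.386
```

Run:
```python
from station import ctrl
from h import *
s=ctrl.read_state();print(s["t"],s["position"],s["contact_force"],s["grip_width"]*85)
to(s,(.6045,.228,.095),1.399)
```

```text
17.575 [0.60466658 0.2278287  0.19935181] [-0.07595312  0.38252932 -0.2805051 ] 32.80306668574921
shift cm [ 0.   -0.03 10.44] yaw -0.002 phi now 1.397 tilt [ 1.2e-03  9.0e-04 -1.0e+00]
```

Emit:
{"api": "step_arm", "payload": {"steps": [[0,0,2.5,0,-1],[0,0,5.5,0,-1],[0,0,8,0,-1],[0,0,9.8,0,-1],[0,0,10.4,0,-1],[0,0,10.4,0,-1]]}}

```text
t: 18.32
position: [0.605, 0.2278, 0.0958]
tool_rot: [2.406, 2.02, 0.003]
contact_force: [0.3, -0.3, 0.2]
grip_width: 0.387
```

Run:
```python
from station import ctrl
from h import *
s=ctrl.read_state();print(s["t"],s["position"],s["contact_force"],s["grip_width"]*85)
to(s,(.6045,.228,.0805),1.399)
c=ctrl.camera("side");crop(c["frame"],110,230,160,150,5,"pics/s11.png")
```

```text
18.325 [0.60495571 0.22775485 0.09576171] [ 0.27275598 -0.25698194  0.22394587] 32.892105980301295
shift cm [ 0.01 -0.05  1.53] yaw -0.002 phi now 1.397 tilt [ 0.0016  0.001  -1.    ]
```

View pics/s11.png

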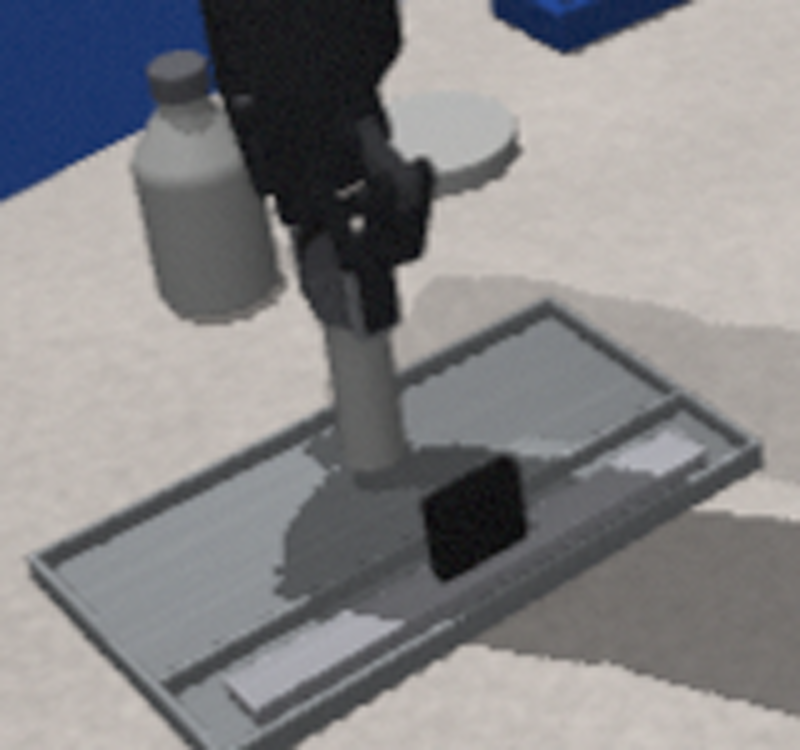

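The tube's base at (375,475) is over the wide compartment, just above the floor. Lowering to contact.

Emit:
{"api": "step_arm", "payload": {"steps": [[0,0,0.5,0,-1],[0,0,1,0,-1],[0,0,1.3,0,-1],[0,0,1.45,0,-1],[0,0,1.5,0,-1],[0,0,1.5,0,-1]]}}

```text
t: 19.12
position: [0.6052, 0.228, 0.0814]
tool_rot: [2.405, 2.02, 0.004]
contact_force: [-0.4, -0.1, -1.4]
grip_width: 0.387
```

Emit:
{"api": "step_arm", "payload": {"steps": [[0,0,0.1,0,-1],[0,0,0.2,0,-1],[0,0,0.2,0,-1]]}}

```text
t: 19.5
position: [0.6055, 0.2281, 0.0802]
tool_rot: [2.405, 2.02, 0.006]
contact_force: [-0.7, 0.7, 5.1]
grip_width: 0.387
```

The force is now about 5 N, so the tube is on the floor. Releasing slowly and rising.

Emit:
{"api": "step_arm", "payload": {"steps": [[0,0,0,0,-0.2],[0,0,0,0,-0.1],[0,0,0,0,0.1],[0,0,0,0,0.4],[0,0,0,0,0.5],[0,0,0,0,0.5],[0,0,-1,0,0.5],[0,0,-3,0,0.5],[0,0,-6,0,0.5],[0,0,-10,0,0.5],[0,0,-14,0,0.5],[0,0,-16,0,0.5],[0,0,-16,0,0.5]]}}

```text
t: 21.12
position: [0.6055, 0.2281, 0.2426]
tool_rot: [2.404, 2.019, 0.011]
contact_force: [0.1, 0.3, -0.3]
grip_width: 0.751
```

Run:
```python
from station import ctrl
from h import *
s=ctrl.read_state();print(s["t"],s["position"],s["contact_force"],s["grip_width"]*85)
c=ctrl.camera("side");crop(c["frame"],110,180,240,200,3,"pics/s12.png")
```

```text
21.125 [0.60554828 0.22805707 0.24255576] [ 0.05364901  0.33077669 -0.28683149] 63.84003605284601
```

View pics/s12.png

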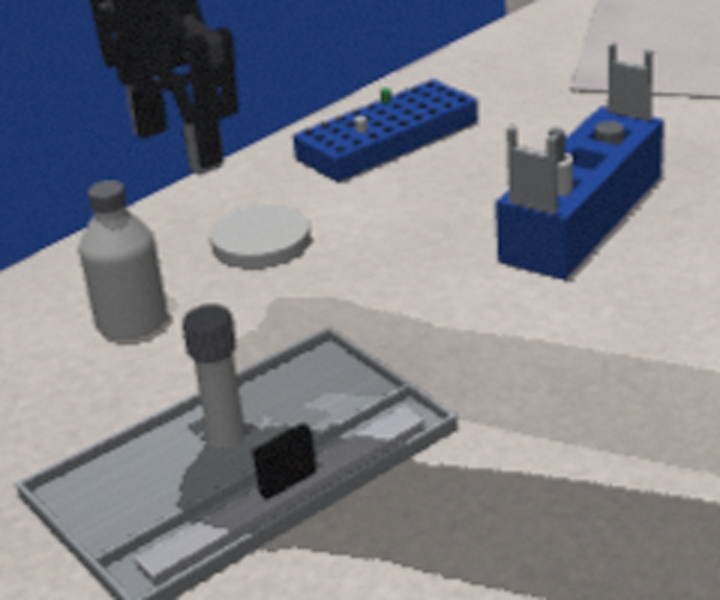

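Tube upright (cap at 208,333; base at 225,440), bar flat, slim tube still in the rack. I'll check with a projection before handing in, because the tube looks slightly slanted here.

Run:
```python
from station import ctrl
from h import *
c=ctrl.camera("side");crop(c["frame"],110,230,160,150,5,"pics/s13.png")
p=proj(c,[[.6055,.228,.114],[.6055,.228,.084],[.6055,.228,.004]]);print((p-[110,230])*5)
```

```text
[[340.93060246 278.77325169]
 [350.46654185 335.75703357]
 [374.56417542 479.7569312 ]]
```

View pics/s13.png

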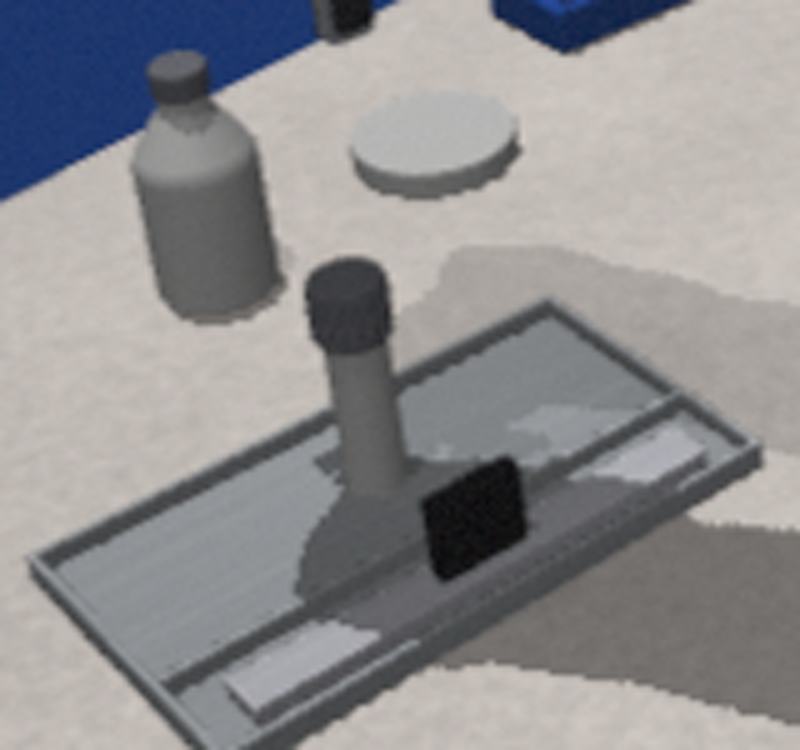

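The cap top is at about (348,279), where the projection gives (341,279). The base centre is at about (378,482), against (375,480). So the tube is upright to within calibration, and the slant comes from perspective. Handing in.

```bash
python3 -c "
from station import ctrl
print(ctrl.finish_job(), ctrl.read_state()['t'])"
```

```text
the job is handed in; nothing more can be done
the job is handed in; nothing more can be done
```

I finished the job in the order asked and handed it in at about 21 s of the 64 s allowed. I lifted the retaining bar out of its brackets and laid it flat, handle up, in the narrow compartment. Then I took the broad-capped tube from the middle well and stood it in the wide compartment.

- **Final picture:** the bar lies flat between the divider and the outer wall, and the tube stands free. The slim-stoppered tube is still in the rack, and the gripper is open about 16 cm above where it let go of the tube.
- **Forces:** the highest contact force reported at the end of any move was about 5 N, when the tube was set down. I did not check the force during the moves.
- **Uprightness:** the tube's cap and base landed within about 1.5 pixels of where an upright tube would show. It looks slightly slanted, but I put that down to perspective.
- **Disagreements:** the two cameras differed by 3–5 mm on the tray and by about 6 mm on the cap. I averaged the tray position and relied mostly on the top view for the cap. My automatic search for the cap circle found nothing, so I read that position by hand.

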